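# Isolate the vibrating table and lay the straightedge on its reference bar

### The arm

A 6-joint arm with a two-finger parallel gripper is mounted at the origin on the work surface. World frame = base frame: x ahead of the robot, y to its left, z up, the work surface at z = 0. Lengths are in m, angles in rad, forces in N, time in s.
With the tool pointing down it reaches from about 0.275 to 0.85 m from the base axis. Payload 5.2 kg.
Tool frame: the origin (TCP) lies on the centre line of the jaws, within the pads' length; the fingertips stand 19 mm ahead of it and the grasp point (between the pads) is the TCP; z points along the fingers, y is the direction in which the jaws open and shut (so a half turn about z gives the same grasp; the last joint's range is limited). The gripper opens to 85 mm and grips with 20 to 120 N. Pads are 22 mm wide; open, the fingers measure 114 mm over their backs; the gripper's body (76 mm by 85 mm) begins 54 mm behind the grasp point. The pads swing forward as they close: fully open they stand 13 mm farther back than shut.
Start: joints at [-0.203, 0.259, 1.535, -0, 1.348, -0.203], TCP at [0.55, 0, 0.25] pointing down, gripper open.
Joint ranges: [-3.14, 3.14], [-0.91, 2.08], [0.19, 2.58], [-1.22, 4.36], [0.22, 2.71], [-3.12, 3.12]. Speed limits (rad/s): [2.57, 2.57, 3.14, 3.14, 3.14, 3.14].

### API

Orientations are given as [roll, pitch, yaw] about the fixed x, y, z axes, in that order (R = Rz(yaw) Ry(pitch) Rx(roll)).
In Python, from rig import r gives the robot as it stands.
- The arm moves only by the tool drive_tool, never from a script. Its argument "series" is a list of rows, each a list of 3 entries, a list of its own where there are three numbers: the shift along the world's x, y, z in cm, then the turn about the world's z in degrees, then the opening, from 0 (shut) to 1 (fully open). A call has 1 to 20 rows; each row shifts and turns the commanded pose from where the row before left it; what a row does not reach is not made up. A row lasts 1/12 s, in which the tool goes at most 41.7 mm and 7.16 degrees, less where a joint would pass 70% of its speed; a pose out of reach is approached as far as the arm can. A call with a gripper value outside its range is refused whole. The fingers move at their own pace and stop on an object; the grip force is fixed at half the most. Time passes only in rows, so rows that do not move let the fingers close. It gives the time, the measured TCP pose, the force and the opening at its end, in the units of the state.
- r.get_state(): the state, without advancing time (a new reading comes with each control period).
- r.camera(name): name is "scene" or "side" or "wrist"; returns a dict with "color" (384x512x3 uint8, red, green, blue), "z_map" (384x512 float32, m along the optical axis (not along the pixel's ray), 0 where there is no reading), "vfov" (degrees; the focal length in pixels is half the picture's height over the tangent of half this angle, whatever the lens; pixels are square), "cx", "cy" (the principal point, pixels), "dist_coeffs" ([k1, k2, p1, p2, k3] as OpenCV has them; the pictures are not rectified), "pose" (4x4, takes a point from camera to world coordinates); the wrist camera has in their place "tool_from_camera" (4x4, takes a point from camera to tool coordinates, whose origin is the TCP and whose axes are the flange's). Camera axes: x right, y down, z forward; pixel columns grow to the right and rows downward; lengths in m; the calibration is good to about 2 mm. A picture is of the moment at which its call begins: read the wrist's pose just before it.
- r.finish_job(): hands the job in, once; it reports no verdict.
Trained networks look in a picture, given as the dict that the camera call returned (one of the last four; its "shot" number tells which), for a name from the list of things; names that differ only in an ending like _2 or _b are one class to them, and where a whole thing is asked for, a point or a joint stands for the part that bears it (a point fixed in the world has none). Each returns a list of dicts, best first, with "confidence" (0 to 1); they miss things now and then, are a little off and sometimes report something else, mostly with a low value. They report only what shows in the picture. A call takes as long as a camera call. They do not tell look-alikes from the thing itself.
- r.search_frame(picture, label): "rect" ([left, top, right, bottom] as shares, 0 to 1, of the picture: columns of its width, rows of its height, round what is visible of it).
The state is a dict: "time": time; "qpos": joint angles; "dq": joint speeds; "joint_torque": joint torques, N m; "tcp_pos": TCP position; "tool_rot": TCP orientation; "ft_force": force on the tool from outside, world axes, zero at the start; "ft_torque": the same for the moment, N m; "finger_gap": finger opening in m.
Only numpy, scipy, OpenCV 4.12 (cv2) and the standard library are available. Lean on these libraries where they do the work, as an engineer would, in place of code of your own. Each camera call takes 0.05 s, during which the arm holds its last target.

### The job

Make the vibrating table safe before checking it: first pull the red isolating plug straight out of its white socket box, past the sprung detent, until its brass pins are well clear, and leave it lying flat in front of the socket. Only then lay the aluminium straightedge on the bench, flush along its whole length against the front face of the table's steel reference bar and roughly centred on it, and let go. Leave the other things on the bench where they are.

Things in the scene. Friction and masses are not known exactly. Their poses are not given: they have to be found in the camera images.
- isolator: White socket box (100 deep, 130 wide, 70 mm tall) fixed to the bench, and a dark grey apron plate 6 mm thick, 130 wide, reaching 210 mm out in front of it. Origin: on the bench, below the middle of the socket's mouth (box's front face). x points into the box, so the plug comes out along -x; y left, z up. It and the vibrating table may swap sides and turn up to 0.2 rad.
- plunger (a point): Black top of the socket box's sprung plunger (the detent), 103 mm above the bench, 28 mm behind the mouth. Inside, it bears on the plug from above with about 5 N; a ridge on the plug must lift it 3 mm, so the pull needed rises to 8 to 14 N within the first 12 mm of travel, then drops to light friction.
- plug: Red isolating plug, loose, 0.25 to 0.5 kg, flat on the apron. Origin: underside, below the shoulder that meets the mouth; when seated it lies at the isolator's x = y = 0, axes alike. Black nose and two brass pins reach 70 mm along +x into the socket: they are out after 70 mm of travel. Red body (72 wide, 40 tall) from x = -1 to -46 mm, then a flat loop handle, 90 wide, to x = -109 mm.
- plug_loop (a point): Centre of the opening of the plug's loop handle, 69.5 mm behind the shoulder, 28 mm above the bench; axes as the plug's. The opening, 47 long (x) by 64 mm wide (y), goes down to the apron. Rear crossbar 16 mm thick (x), side arms 13 mm (y); their tops are 37 and undersides 19 mm above the bench. Fingers lowered into the opening can pull on the crossbar.
- shaker: Low blue vibrating table with a steel pot of stones, fixed. Along its front foot: a bright steel reference bar, 260 long, 24 deep, 40 mm tall. Origin: on the bench below the middle of the bar's front face, which is the plane x = 0; -x points out of the face, y along the bar, z up. The blue bed behind the bar is 60 mm tall; the pot stands from x = 77 mm on, top at 125 mm.
- straightedge: Aluminium straightedge, loose, 0.2 to 0.4 kg: bar 190 long (y), 24 wide (x), 16 mm tall, with a black grip 80 long, 14 wide on top, reaching 38 mm above the bench. Origin: centre of its underside. Its +x side goes against the reference bar; at first it lies 90 to 120 mm in front of it, up to 0.3 rad askew. It can be pushed on its -x side or carried by the grip.
- edge_left (a point): The straightedge's +y end of its +x side, 8 mm above its underside.
- edge_right (a point): The straightedge's -y end of its +x side, 8 mm above its underside.
- bottle: Bystander to leave alone: clear bottle with a blue cap, 56 mm across, 150 mm tall. Origin: centre of its underside.
- core: Bystander to leave alone: grey rock core standing on end, 44 mm across, 110 mm tall. Origin: centre of its underside.
- tin: Bystander to leave alone: metal sample tin, 80 mm across, 90 mm tall. Origin: centre of its underside.
- dish: Bystander to leave alone: white ceramic bowl, 100 mm across, 40 mm tall. Origin: centre of its underside.
- rock: Bystander to leave alone: brown lump of rock, about 60 mm long and 50 mm tall. Origin: centre of its underside.
- brush: Bystander to leave alone: brush with a wooden handle, 200 mm long, lying flat. Origin: its middle, on the bench; its x axis runs along the handle towards the head.
- hammer: Bystander to leave alone: hammer with a wooden handle, 260 mm long, lying flat. Origin: its middle, on the bench; its x axis runs along the handle towards the head.
Things that resemble listed ones, but are neither listed nor needed, are in the scene too. Leave any orange look-alike of the straightedge alone.

How it is judged:
On the way, in this order (a step that is already met when the one before it is completed fails the run):
1. the plug is pulled out of its socket, pins clear of the mouth (x of plug_loop in the frame of isolator below -0.1435 m), for 0.2 s.
2. the straightedge is laid flush against the reference bar (x of edge_left in the frame of shaker between -0.003 and 0.003 m and x of edge_right in the frame of shaker between -0.003 and 0.003 m and y of straightedge in the frame of shaker between -0.04 and 0.04 m and angle between straightedge's own z axis and vertical below 0.06 rad and height (world z) of straightedge below 0.005 m), for 0.2 s.
At the end, for the whole second after the job is handed in: The plug lies flat, at rest, in front of its socket (within 100 mm of its axis), pins at least 4 mm clear of the mouth; the straightedge lies flat on the bench, at rest, both ends of its side within 3 mm of the bar's face, its middle within 40 mm of the bar's middle (all of step 2 and x of plug_loop in the frame of isolator below -0.1435 m and angle between plug's own z axis and vertical below 0.2 rad and y of plug_loop in the frame of isolator between -0.1 and 0.1 m and linear speed of each of plug, straightedge below 0.02 m/s); the robot touches nothing.
It fails at once if a bystander is moved more than 25 mm (distance of any of bottle, core, brush, hammer, tin, dish, rock from where it was at the start of the episode above 0.025 m).
It also fails if it takes over 56 s, if anything falls off the work surface, if the arm or the gripper's body presses on something with over 40 N, if the wrist force passes 120 N, or if a joint passes its speed limit or range.

## Working session

There is one attempt and no reset: what is moved stays moved. The work goes in short steps, Python scripts to look and compute and a tool call to move; the robot and the scene stay as the last step left them, time stands still between calls to the robot, and variables do not carry over. Pictures are saved under pics/ and viewed, and the job is handed in when it is done.

Besides the shell and the picture viewer there is one more tool, called after ">>>" as name(argument=value, ...) on one line, values as JSON. drive_tool: Moves the arm, as the interface text tells. Its arguments: {"type":"object","properties":{"series":{"type":"array","items":{"type":"array"}}},"required":["series"]}

```bash
ls; mkdir -p pics; cat > h.py <<'E'
import numpy as np, cv2
from rig import r
def save(p,n): cv2.imwrite(f'pics/{n}.png',p['color'][:,:,::-1])
def K(p):
    h=p['color'].shape[0]; f=h/2/np.tan(np.radians(p['vfov'])/2)
    return np.array([[f,0,p['cx']],[0,f,p['cy']],[0,0,1]])
def world(p,u,v,pose=None,z=None,plane=None):
    pose=p['pose'] if pose is None else pose
    n=cv2.undistortPoints(np.array([[[u,v]]],float),K(p),np.array(p['dist_coeffs']))[0,0]
    d=np.array([n[0],n[1],1.])
    if plane is not None:
        D=pose[:3,:3]@d; s=(plane-pose[2,3])/D[2]; return pose[:3,3]+s*D
    if z is None: z=p['z_map'][int(round(v)),int(round(u))]
    return (pose@np.append(d*z,1))[:3]
def cloud(p,pose=None):
    pose=p['pose'] if pose is None else pose
    H,W=p['z_map'].shape; vv,uu=np.mgrid[:H,:W]
    pts=np.stack([uu,vv],-1).reshape(-1,1,2).astype(float)
    n=cv2.undistortPoints(pts,K(p),np.array(p['dist_coeffs']))[:,0]
    z=p['z_map'].reshape(-1); c=np.c_[n*z[:,None],z]
    return (c@pose[:3,:3].T+pose[:3,3]).reshape(H,W,3)
def wpose(st,p):
    from scipy.spatial.transform import Rotation as R
    T=np.eye(4); T[:3,:3]=R.from_euler('xyz',st['tool_rot']).as_matrix(); T[:3,3]=st['tcp_pos']
    return T@np.array(p['tool_from_camera'])
def project(p,P,pose=None):
    pose=p['pose'] if pose is None else pose
    T=np.linalg.inv(pose); rv=cv2.Rodrigues(T[:3,:3])[0]
    return cv2.projectPoints(np.array(P,float).reshape(-1,1,3),rv,T[:3,3],K(p),np.array(p['dist_coeffs']))[0][:,0]
E
python3 - <<'E'
from h import *
st=r.get_state(); print(st)
import pickle
for n in ['scene','side','wrist']:
    s=r.get_state(); p=r.camera(n); save(p,n+'0'); pickle.dump((s,p),open(n+'0.pkl','wb'))
    print(n,p['vfov'],p['cx'],p['cy'],p['dist_coeffs'],p.get('pose',p.get('tool_from_camera')))
    for l in ['isolator','plug','shaker','straightedge','plunger']:
        for d in r.search_frame(p,l): print(l,d['confidence'],(np.array(d['rect'])*[512,384,512,384]).round())
E
```

```text
pics
{'time': 0.0, 'qpos': array([-2.02780693e-01,  2.59350577e-01,  1.53609655e+00, -2.72250690e-06,
        1.34800058e+00, -2.02805708e-01]), 'dq': array([ 0.00077056, -0.00073888,  0.00270998, -0.00051131,  0.00076929,
       -0.00074954]), 'joint_torque': array([ 1.06436883e-04, -4.46029150e+01, -2.90570551e+01, -7.42485804e-05,
        1.18754001e-02, -2.51378208e-05]), 'tcp_pos': array([5.49500515e-01, 1.35884534e-04, 2.49465183e-01]), 'tool_rot': array([-3.13977509e+00, -3.71040488e-04,  1.57082161e+00]), 'ft_force': array([-0.50206372, -0.63839743,  0.65863405]), 'ft_torque': array([0.0087599 , 0.0513905 , 0.00736234]), 'finger_gap': 0.08507330238839822}
scene 50.44897817729488 255.74536140900454 195.91430177734307 [-0.11816195  0.          0.          0.          0.        ] [[ 0.35536928  0.71384526 -0.60343817  1.422097  ]
 [ 0.93464005 -0.28012284  0.2190415  -0.30259423]
 [-0.01267508 -0.6418381  -0.76673542  1.19055013]
 [ 0.          0.          0.          1.        ]]
isolator 0.76 [171. 195. 218. 279.]
isolator 0.4 [283. 183. 318. 212.]
plug 0.67 [177. 215. 204. 24
[... 742 characters left out ...]
.57 [229. 150. 320. 198.]
wrist 67.19612842189615 255.1525742205047 196.79993091076375 [-0.0198556  0.         0.         0.         0.       ] [[-1.01521292e-03 -9.47362967e-01 -3.20159925e-01  8.28307072e-02]
 [ 9.99999484e-01 -9.75876521e-04 -2.83305649e-04 -1.57997212e-03]
 [-4.40432741e-05 -3.20160047e-01  9.47363469e-01 -1.22762821e-01]
 [ 0.00000000e+00  0.00000000e+00  0.00000000e+00  1.00000000e+00]]
isolator 0.68 [356.   0. 512. 120.]
isolator 0.66 [168. 265. 355. 364.]
plug 0.96 [231. 296. 315. 351.]
shaker 0.84 [355.   0. 508. 119.]
straightedge 0.96 [383. 151. 506. 243.]
straightedge 0.71 [257.   0. 309.  83.]
plunger 0.85 [163. 268. 352. 363.]
plunger 0.54 [294. 145. 359. 219.]
```

View pics/scene0.png

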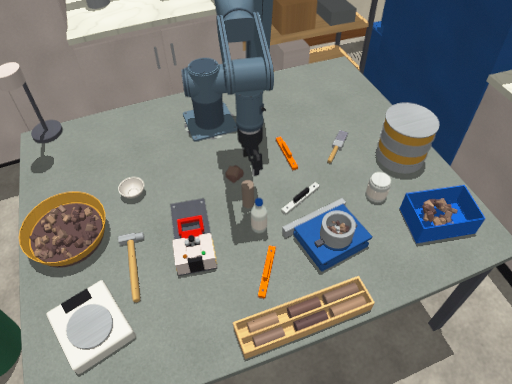

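View pics/side0.png

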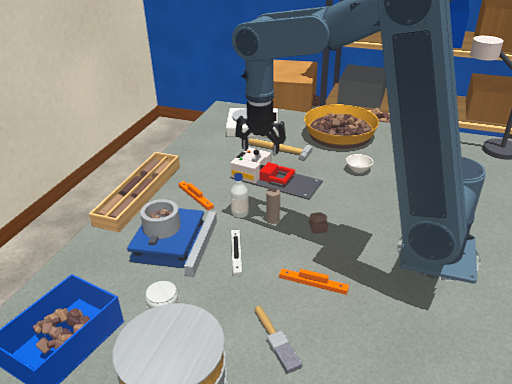

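View pics/wrist0.png

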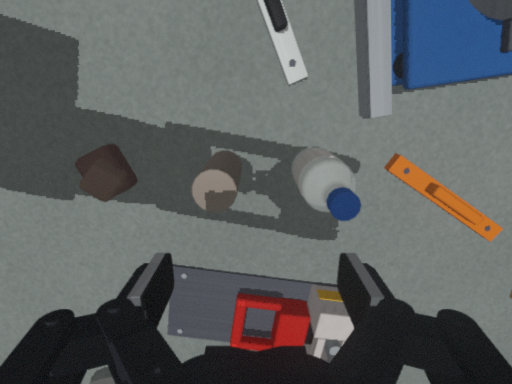

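The scene view shows the plug at (190,228) in the socket at (194,253), the straightedge at (300,197), and the reference bar at (315,218). The bottle, core and rock stand between the two stations. Two orange look-alikes are at (287,152) and (267,270). Next I'll measure the poses.

```bash
cat > ortho.py <<'E'
from h import *
import pickle
def ortho(items,x0,x1,y0,y1,res,name,scale):
    # view: x up, y left
    H=int((x1-x0)/res);W=int((y1-y0)/res)
    outs=[]
    for p,pose in items:
        c=cloud(p,pose).reshape(-1,3); col=p['color'].reshape(-1,3)
        ok=(p['z_map'].reshape(-1)>0)&(c[:,0]>x0)&(c[:,0]<x1)&(c[:,1]>y0)&(c[:,1]<y1)&(c[:,2]<.2)
        c=c[ok];col=col[ok]; o=np.argsort(c[:,2]); c=c[o];col=col[o]
        im=np.zeros((H,W,3),np.uint8)
        im[np.clip(((x1-c[:,0])/res).astype(int),0,H-1),np.clip(((y1-c[:,1])/res).astype(int),0,W-1)]=col
        outs.append(cv2.resize(im,None,fx=scale,fy=scale,interpolation=cv2.INTER_NEAREST))
    cv2.imwrite(f'pics/{name}.png',np.hstack(outs)[:,:,::-1])
E
python3 - <<'E'
from ortho import *
its=[]
for n in ['scene','side','wrist']:
    s,p=pickle.load(open(n+'0.pkl','rb')); pose=wpose(s,p) if n=='wrist' else p['pose']
    pose=np.array(pose); its.append((p,pose)); c=cloud(p,pose)
    m=(p['z_map']>0); b=m&(abs(c[...,2])<.015)&(c[...,0]>.3)&(c[...,0]<.8)&(abs(c[...,1])<.4)
    print(n,'bench z',np.median(c[b][:,2]))
    hsv=cv2.cvtColor(p['color'],cv2.COLOR_RGB2HSV)
    red=((hsv[...,0]<4)|(hsv[...,0]>176))&(hsv[...,1]>180)&(hsv[...,2]>100)&m
    q=c[red]; q=q[(q[:,2]<.1)&(q[:,2]>0.0)]; print('red',len(q),q.min(0),q.max(0),np.median(q,0))
ortho(its[:2],.3,.85,-.4,.4,.004,'ortho0',2)
ortho(its[2:],.3,.85,-.4,.4,.002,'ortho0w',2)
E
```

```text
scene bench z 0.0010367208301635955
red 338 [ 0.50047833 -0.28103386  0.00478582] [ 0.6116176  -0.18742322  0.05376699] [ 0.56329439 -0.23645719  0.03896259]
side bench z 0.002425251385181848
red 443 [ 0.51440744 -0.27891383  0.00729441] [ 0.62680726 -0.18096351  0.05383765] [ 0.57994467 -0.21736291  0.03763793]
wrist bench z -0.0007839100234330876
red 2023 [ 0.51193779 -0.27508634  0.02045977] [ 0.62554047 -0.18248269  0.04715272] [ 0.57776277 -0.22408223  0.0369714 ]
```

View pics/ortho0.png

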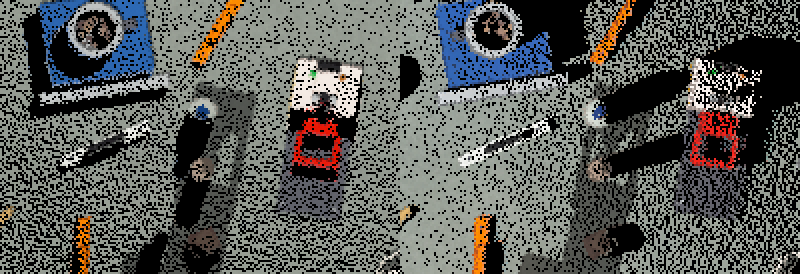

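View pics/ortho0w.png

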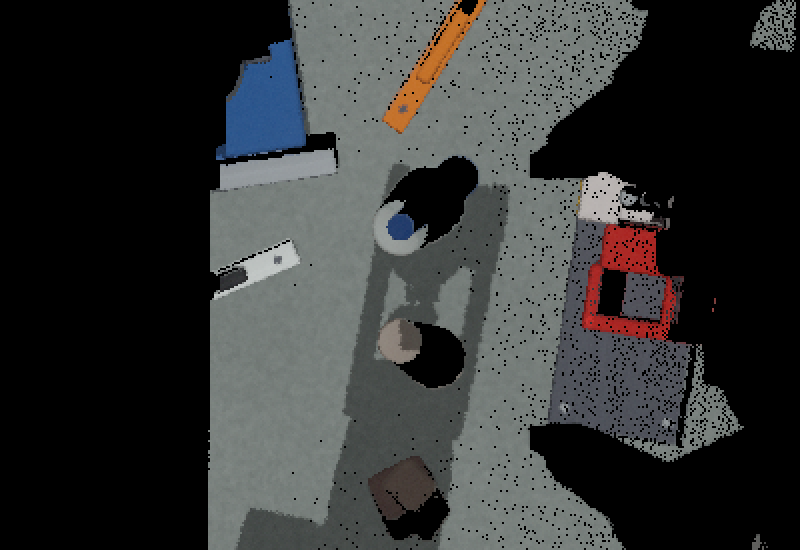

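>>> drive_tool(series=[[[-0.25,-1.9,0],7,1],[[-0.25,-1.9,0],7,1],[[-0.25,-1.9,0],7,1],[[-0.25,-1.9,0],7,1],[[-0.25,-1.9,0],7,1],[[-0.25,-1.9,0],7,1],[[-0.25,-1.9,0],7,1],[[-0.25,-1.9,0],7,1],[[-0.25,-1.9,0],7,1],[[-0.25,-1.9,0],7,1],[[-0.25,-1.9,0],7,1],[[-0.25,-1.9,0],6,1],[[0,0,0],0,1],[[0,0,0],0,1],[[0,0,0],0,1]])

```text
time: 2.15
tcp_pos: [0.52, -0.2274, 0.2502]
tool_rot: [3.141, -0.0, 3.017]
ft_force: [-0.6, 0.0, 0.0]
finger_gap: 0.0853
```

```bash
cat > w.py <<'E'
from ortho import *
import sys
n=sys.argv[1]
s=r.get_state(); p=r.camera('wrist'); save(p,n); pickle.dump((s,p),open(n+'.pkl','wb'))
print(s['time'],s['tcp_pos'],s['tool_rot'],s['ft_force'],s['finger_gap'])
E
python3 w.py wrist1; python3 - <<'E'
from ortho import *
s,p=pickle.load(open('wrist1.pkl','rb'));ortho([(p,wpose(s,p))],.35,.85,-.45,0,.002,'ortho1',2)
E
```

```text
2.15 [ 0.51996643 -0.22740387  0.25020417] [ 3.14086962e+00 -2.43477291e-04  3.01688881e+00] [-0.63673274  0.04947645  0.02319738] 0.08531079811526716
```

View pics/wrist1.png

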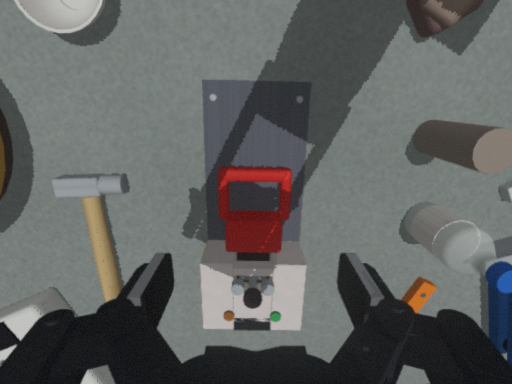

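View pics/ortho1.png

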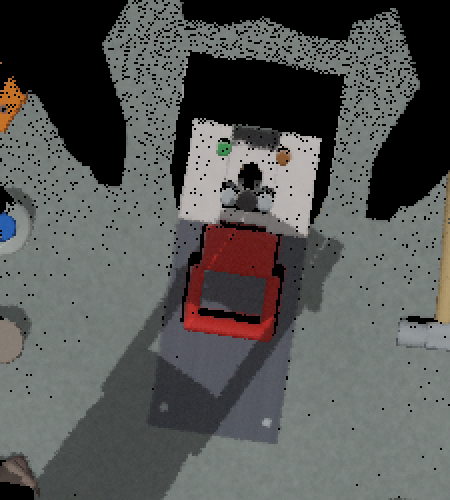

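```bash
python3 - <<'E'
from ortho import *
s,p=pickle.load(open('wrist1.pkl','rb'));pose=wpose(s,p);c=cloud(p,pose)
hsv=cv2.cvtColor(p['color'],cv2.COLOR_RGB2HSV)
m=p['z_map']>0
b=m&(abs(c[...,2])<.015)&(abs(hsv[...,1].astype(int))<60)
print('bench',np.median(c[b][:,2]))
red=((hsv[...,0]<4)|(hsv[...,0]>176))&(hsv[...,1]>150)&(hsv[...,2]>60)&m&(abs(c[...,1]+.23)<.1)
q=c[red]; 
print('red z pct',np.percentile(q[:,2],[1,10,50,90,99]))
q=q[q[:,2]>.03]
def desc(n,q):
    (cx,cy),(w,h),a=cv2.minAreaRect(q[:,:2].astype(np.float32)); print(n,len(q),cx,cy,w,h,a)
desc('red',q)
bx=c[m&(c[...,2]>.062)&(c[...,2]<.078)&(abs(c[...,1]+.23)<.12)&(c[...,0]>.5)&(hsv[...,1]<60)&(hsv[...,2]>120)]; desc('boxtop',bx); print(np.median(bx[:,2]))
ap=c[m&(c[...,2]>.003)&(c[...,2]<.012)&(abs(c[...,1]+.23)<.12)&(c[...,0]>.38)&(c[...,0]<.65)&(hsv[...,0]>112)&(hsv[...,0]<130)]; 
if len(ap): desc('apron',ap)
for yaw in [-.10,-.11,-.12,-.13,-.14]:
    u=np.array([np.cos(yaw),np.sin(yaw)]);v=np.array([-u[1],u[0]])
    print(yaw,[np.round(np.percentile(q[:,:2]@w,[.3,99.7]),4) for w in(u,v)],[np.round(np.percentile(bx[:,:2]@w,[.5,99.5]),4) for w in(u,v)])
E
```

```text
bench -0.0007196593698490239
red z pct [0.01286896 0.03140003 0.03668561 0.04546006 0.04646883]
red 3657 0.5703821182250977 -0.23524825274944305 0.08905380964279175 0.11313376575708389 81.9407958984375
boxtop 4491 0.6723840832710266 -0.24991177022457123 0.13048076629638672 0.10189958661794662 81.6077651977539
0.06916892337124225
apron 6019 0.5200672149658203 -0.22765257954597473 0.1288522183895111 0.21083121001720428 81.549072265625
-0.1 [array([0.5337, 0.6466]), array([-0.2202, -0.1319])] [array([0.6454, 0.744 ]), array([-0.2465, -0.1163])]
-0.11 [array([0.5357, 0.6486]), array([-0.2146, -0.1263])] [array([0.6471, 0.7453]), array([-0.2394, -0.1096])]
-0.12 [array([0.5377, 0.6503]), array([-0.2088, -0.1207])] [array([0.6487, 0.7467]), array([-0.2323, -0.103 ])]
-0.13 [array([0.5396, 0.6519]), array([-0.2031, -0.1149])] [array([0.6501, 0.7481]), array([-0.2251, -0.0962])]
-0.14 [array([0.5413, 0.6534]), array([-0.1973, -0.1092])] [array([0.6514, 0.7496]), array([-0.2181, -0.0894])]
```

>>> drive_tool(series=[[[0.85,-0.13,-2.6],-0.3,0.25],[[0.85,-0.13,-2.6],-0.3,0.25],[[0.85,-0.13,-2.6],-0.3,0.25],[[0.87,-0.13,-2.6],-0.2,0.25],[[0,0,-2.6],0,0.25],[[0,0,0],0,0.25],[[0,0,0],0,0.25]])

```text
time: 2.78
tcp_pos: [0.5535, -0.2315, 0.1192]
tool_rot: [3.14, -0.004, 3.001]
ft_force: [-0.3, -0.7, 0.9]
finger_gap: 0.0214
```

```bash
python3 w.py wrist2; python3 -c "
from ortho import *
p=r.camera('side');im=p['color'][130:230,200:350,::-1];cv2.imwrite('pics/side2.png',cv2.resize(im,None,fx=5,fy=5))"
```

```text
2.7833 [ 0.55348183 -0.23152688  0.11922883] [ 3.13977314 -0.00353205  3.00071175] [-0.31020214 -0.70109446  0.8771671 ] 0.021448315587566318
```

View pics/wrist2.png

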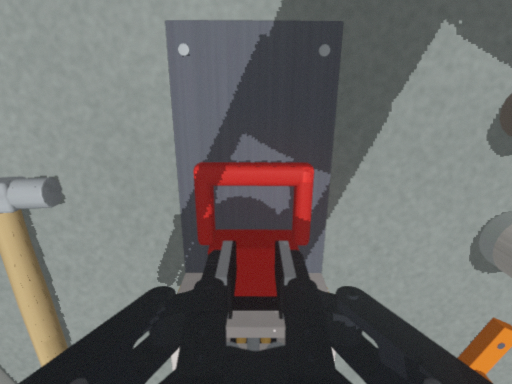

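View pics/side2.png

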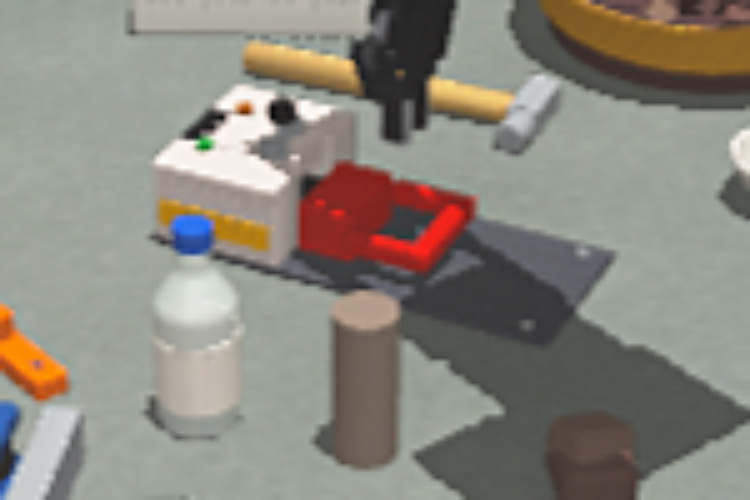

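```bash
python3 - <<'E'
from ortho import *
s,p=pickle.load(open('wrist2.pkl','rb'));c=cloud(p,wpose(s,p))
for v in (241,244,248,255,265,280):
  print(v,[(u,c[v,u].round(3).tolist()) for u in (213,222,228,282,288,298)])
E
```

```text
241 [(213, [0.573, -0.268, 0.032]), (222, [0.574, -0.261, 0.031]), (228, [0.539, -0.244, 0.104]), (282, [0.543, -0.216, 0.104]), (288, [0.544, -0.212, 0.103]), (298, [0.58, -0.201, 0.036])]
244 [(213, [0.573, -0.268, 0.036]), (222, [0.573, -0.261, 0.038]), (228, [0.539, -0.244, 0.108]), (282, [0.543, -0.216, 0.108]), (288, [0.543, -0.213, 0.109]), (298, [0.584, -0.201, 0.034])]
248 [(213, [0.573, -0.267, 0.043]), (222, [0.539, -0.246, 0.111]), (228, [0.539, -0.243, 0.112]), (282, [0.543, -0.216, 0.112]), (288, [0.543, -0.213, 0.112]), (298, [0.584, -0.202, 0.04])]
255 [(213, [0.542, -0.251, 0.112]), (222, [0.538, -0.245, 0.119]), (228, [0.539, -0.243, 0.118]), (282, [0.543, -0.217, 0.119]), (288, [0.543, -0.214, 0.118]), (298, [0.548, -0.209, 0.112])]
265 [(213, [0.542, -0.25, 0.121]), (222, [0.538, -0.244, 0.128]), (228, [0.539, -0.242, 0.128]), (282, [0.543, -0.218, 0.127]), (288, [0.543, -0.215, 0.128]), (298, [0.548, -0.21, 0.122])]
280 [(213, [0.536, -0.246, 0.143]), (222, [0.541, -0.244, 0.137]), (228, [0.542, -0.242, 0.136]), (282, [0.544, -0.219, 0.137]), (288, [0.545, -0.216, 0.136]), (298, [0.541, -0.212, 0.143])]
```

>>> drive_tool(series=[[[0,0,-2],0,0.25],[[0,0,-2],0,0.25],[[0,0,-2],0,0.25],[[0,0,-1],0,0.25],[[0,0,-1],0,0.25],[[0,0,-0.9],0,0.25],[[0,0,0],0,0.25],[[0,0,0],0,0.25]])

```text
time: 3.55
tcp_pos: [0.5545, -0.2333, 0.0317]
tool_rot: [-3.141, 0.0, 3.0]
ft_force: [-0.6, -0.2, 0.1]
finger_gap: 0.0215
```

```bash
python3 w.py wrist3
```

```text
3.55 [ 0.55447562 -0.23334336  0.03171726] [-3.14140666e+00  3.92802816e-04  3.00019611e+00] [-0.64960572 -0.2129701   0.14238433] 0.021474692913423785
```

View pics/wrist3.png

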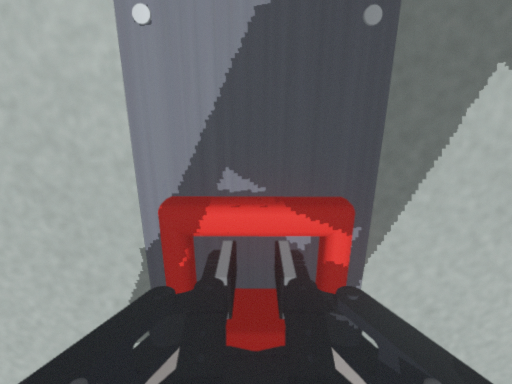

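>>> drive_tool(series=[[[-0.5,0.07,0],0,0.25],[[-0.5,0.07,0],0,0.25],[[-0.4,0.06,0],0,0.25],[[-0.4,0.06,0],0,0.25],[[-0.4,0.06,0],0,0.25],[[0,0,0],0,0.25]])

```text
time: 4.1
tcp_pos: [0.5344, -0.2312, 0.033]
tool_rot: [-3.139, 0.007, 3.0]
ft_force: [4.7, -0.6, 1.0]
finger_gap: 0.0213
```

>>> drive_tool(series=[[[-0.5,0.07,0],0,0.25],[[-0.7,0.1,0],0,0.25],[[-0.7,0.1,0],0,0.25],[[-0.7,0.1,0],0,0.25],[[-0.7,0.1,0],0,0.25],[[-0.7,0.1,0],0,0.25],[[-0.7,0.1,0],0,0.25],[[-0.7,0.1,0],0,0.25],[[-0.7,0.1,0],0,0.25],[[-0.7,0.1,0],0,0.25],[[-0.6,0.09,0],0,0.25],[[0,0,0],0,0.25],[[0,0,0],0,0.25]])

```text
time: 5.18
tcp_pos: [0.4571, -0.2189, 0.031]
tool_rot: [3.141, -0.002, 3.0]
ft_force: [-0.6, 0.2, -1.0]
finger_gap: 0.0215
```

```bash
python3 w.py wrist4; python3 -c "
from ortho import *
p=r.camera('side');im=p['color'][130:230,200:350,::-1];cv2.imwrite('pics/side4.png',cv2.resize(im,None,fx=5,fy=5))"
```

```text
5.1833 [ 0.45712955 -0.21893286  0.03104586] [ 3.14080261e+00 -1.83306193e-03  2.99993950e+00] [-0.63775738  0.23536013 -0.98084373] 0.021465329676959518
```

View pics/wrist4.png

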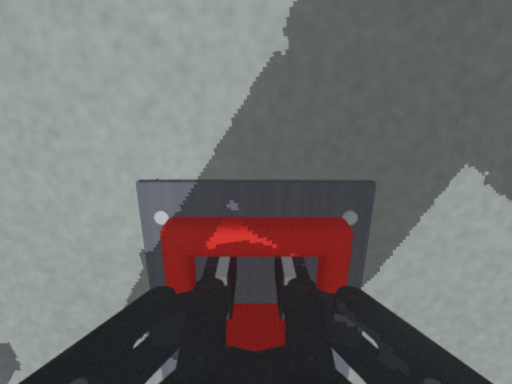

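View pics/side4.png

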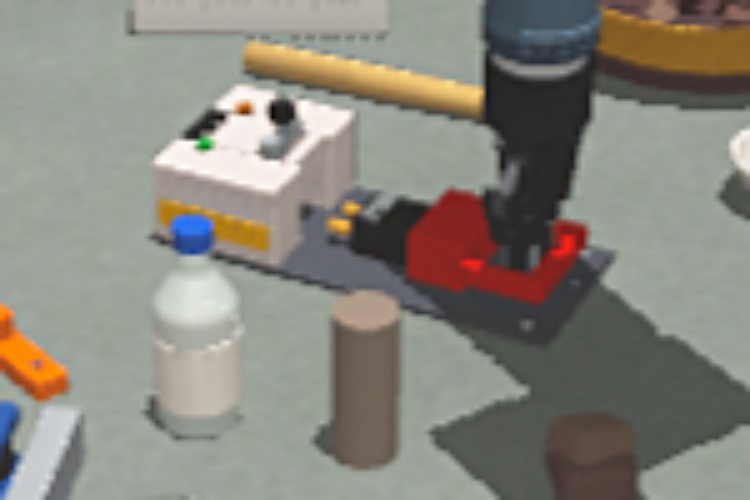

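The side view shows the brass pins at (345,215), clear of the mouth at (310,215), and the plug lying flat on the apron. I'll unload the fingers, rise and measure.

>>> drive_tool(series=[[[0.4,-0.06,0],0,0.25],[[0,0,0],0,0.25],[[0,0,1.5],0,0.25],[[0,0,2.5],0,0.25],[[0,0,3.5],0,0.25],[[0,0,3.5],0,0.25],[[0,0,3.5],0,0.25],[[0,0,3.5],0,0.25],[[0,0,3.5],0,0.25],[[0,0,0],0,0.25],[[0,0,0],0,0.25]])

```text
time: 6.2
tcp_pos: [0.4634, -0.2207, 0.2487]
tool_rot: [-3.139, 0.005, 3.001]
ft_force: [-0.4, 0.2, -0.2]
finger_gap: 0.0211
```

```bash
python3 w.py wrist5; python3 - <<'E'
from ortho import *
s,p=pickle.load(open('wrist5.pkl','rb'));c=cloud(p,wpose(s,p))
hsv=cv2.cvtColor(p['color'],cv2.COLOR_RGB2HSV);m=p['z_map']>0
red=((hsv[...,0]<4)|(hsv[...,0]>176))&(hsv[...,1]>150)&(hsv[...,2]>60)&m
q=c[red]; q=q[(q[:,2]>.03)&(q[:,2]<.06)]
print(np.median(q[:,2]),cv2.minAreaRect(q[:,:2].astype(np.float32)))
yaw=-.145;u=np.array([np.cos(yaw),np.sin(yaw)]);v=np.array([-u[1],u[0]])
print('plug rear u rel mouth',np.percentile(q[:,:2]@u,[.3,99.7])-.6515,'v',np.percentile(q[:,:2]@v,[.3,99.7])+.150)
E
```

```text
6.2 [ 0.46340903 -0.22067195  0.24867566] [-3.13889939  0.00463117  3.00059461] [-0.36273406  0.16095809 -0.23019552] 0.021108242218042132
0.038735538650459866 ((0.4834691286087036, -0.22193218767642975), (0.08927439898252487, 0.11242478340864182), 82.08287811279297)
plug rear u rel mouth [-0.19706857 -0.08564941] v [-0.04385512  0.04396379]
```

View pics/wrist5.png

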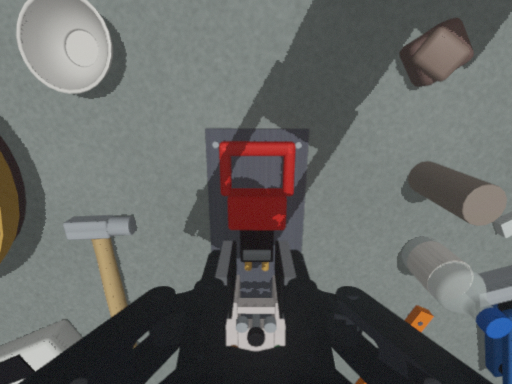

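>>> drive_tool(series=[[[0.8,3.2,0],-6,1],[[0.8,3.2,0],-6,1],[[0.8,3.2,0],-6,1],[[0.8,3.2,0],-6,1],[[0.8,3.2,0],-6,1],[[0.8,3.2,0],-6,1],[[0.8,3.2,0],-6,1],[[0.8,3.2,0],-6,1],[[0.8,3.2,0],-6,1],[[0.8,3.2,0],-6,1],[[0.8,3.2,0],-6,1],[[0.8,3.2,0],-6,1],[[0.8,3.2,0],-4,1],[[0.8,3.2,0],0,1],[[0,0,0],0,1],[[0,0,0],0,1],[[0,0,0],0,1]])

```text
time: 7.67
tcp_pos: [0.5733, 0.2277, 0.2442]
tool_rot: [-3.138, 0.001, 1.675]
ft_force: [-0.4, -1.0, 0.2]
finger_gap: 0.0855
```

```bash
python3 w.py wrist6;  python3 - <<'E'
from ortho import *
s,p=pickle.load(open('wrist6.pkl','rb'));ortho([(p,wpose(s,p))],.4,.85,-.05,.45,.002,'ortho6',2)
for l in ['straightedge','shaker']:
  for d in r.search_frame(p,l) if 0 else []: print(d)
E
```

```text
7.6667 [0.57328499 0.22772394 0.24416599] [-3.13768443e+00  9.30524819e-04  1.67471157e+00] [-0.41598618 -0.97017489  0.22965141] 0.085460606198859
```

View pics/wrist6.png

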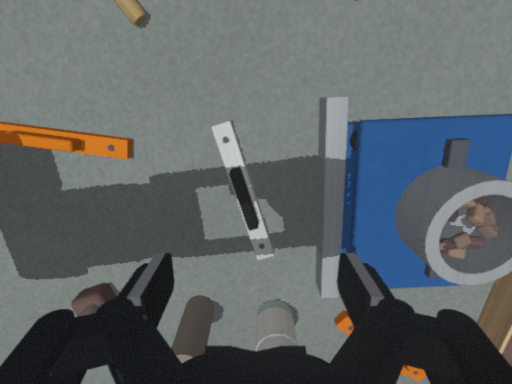

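View pics/ortho6.png

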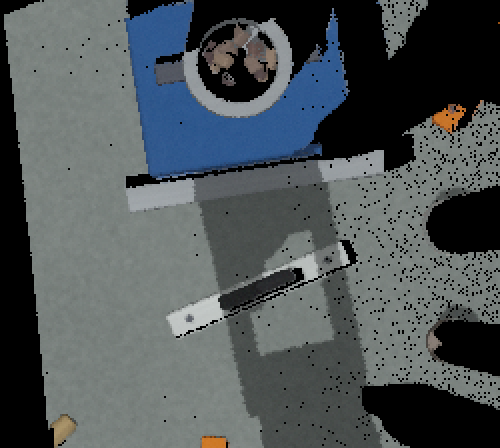

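```bash
cat > fit.py <<'E'
from ortho import *
def fit(name,verbose=1,exc=None):
    s,p=pickle.load(open(name+'.pkl','rb'));c=cloud(p,wpose(s,p)) 
    m=p['z_map']>0; hsv=cv2.cvtColor(p['color'],cv2.COLOR_RGB2HSV)
    bench=m&(abs(c[...,2])<.006)&(c[...,0]>.45)&(c[...,0]<.65)&(c[...,1]>.05); zb=np.median(c[bench][:,2]); print('bench',zb)
    Z=c[...,2]-zb
    b=m&(Z>.035)&(Z<.045)&(hsv[...,1]<60)&(c[...,0]>.62)&(c[...,0]<.74)&(c[...,1]>.02)&(c[...,1]<.36)
    n,lab,st,_=cv2.connectedComponentsWithStats(b.astype(np.uint8)); k=1+np.argmax(st[1:,4]); 
    q=c[lab==k]; rb=cv2.minAreaRect(q[:,:2].astype(np.float32)); print('bar',rb,st[k,4])
    # front edge: for bins along y take min x
    d=c[b]; ys=np.arange(.08,.32,.008); e=[]
    for y in ys:
        t=d[abs(d[:,1]-y)<.004]; 
        if len(t)>8: e.append((np.percentile(t[:,0],3),y))
    e=np.array(e); co=np.polyfit(e[:,1],e[:,0],1); res=e[:,0]-np.polyval(co,e[:,1]); ok=abs(res)<.003; co=np.polyfit(e[ok,1],e[ok,0],1)
    print('front edge x=%.4f*y+%.4f'%tuple(co),'yaw',-np.arctan(co[0]),'rms',np.std(e[ok,0]-np.polyval(co,e[ok,1])))
    a=m&(Z>.011)&(Z<.021)&(hsv[...,1]<60)&(hsv[...,2]>70)&(c[...,0]>.5)&(c[...,0]<.69)&(c[...,1]>.05)&(c[...,1]<.33)
    g=m&(Z>.03)&(Z<.043)&(hsv[...,2]<60)&(c[...,0]>.5)&(c[...,0]<.69)&(c[...,1]>.05)&(c[...,1]<.33)
    for nm,w in (('edge',a),('grip',g)):
        w2=cv2.morphologyEx(w.astype(np.uint8),cv2.MORPH_CLOSE,np.ones((5,5)))
        n,lab,st,_=cv2.connectedComponentsWithStats(w.astype(np.uint8)); 
        if n<2: continue
        big=[i for i in range(1,n) if st[i,4]>60]; q=c[np.isin(lab,big)]
        if len(q): print(nm,[st[i,4] for i in big],cv2.minAreaRect(q[:,:2].astype(np.float32)),np.median(q[:,2]))
if __name__=='__main__':
    import sys; fit(sys.argv[1])
E
python3 fit.py wrist6
```

```text
bench -0.0009140152333654283
bar ((0.669267475605011, 0.193573996424675), (0.0248943530023098, 0.2597994804382324), 8.65026569366455) 3961
front edge x=-0.1522*y+0.6873 yaw 0.1510791278762174 rms 0.0004822878153132352
edge [np.int32(310), np.int32(1848)] ((0.5975714921951294, 0.181037038564682), (0.1302742063999176, 0.2569642961025238), 10.553132057189941) 0.014980270631888393
grip [np.int32(693)] ((0.560936450958252, 0.19340525567531586), (0.013651633635163307, 0.07764796912670135), 23.59660530090332) 0.0367143034987803
```

>>> drive_tool(series=[[[-0.3,-0.9,-2],6,0.5],[[-0.3,-0.9,-2.5],6,0.5],[[-0.3,-0.8,-2.5],5.6,0.5],[[-0.3,-0.8,-2.5],0,0.5],[[0,0,-2.5],0,0.5],[[0,0,-2.5],0,0.5],[[0,0,-2.0],0,0.5],[[0,0,0],0,0.5],[[0,0,0],0,0.5]])

```text
time: 8.47
tcp_pos: [0.5613, 0.1926, 0.0805]
tool_rot: [-3.139, -0.001, 1.979]
ft_force: [1.2, 0.1, 0.1]
finger_gap: 0.0425
```

```bash
python3 w.py wrist7; python3 fit.py wrist7
```

```text
8.4667 [0.56131004 0.19263791 0.08049041] [-3.13859598e+00 -6.38246600e-04  1.97929021e+00] [1.24125621 0.13252649 0.09126594] 0.04252179121933707
bench -0.000851106671124216
bar ((0.6599692106246948, 0.2525421380996704), (0.026610231027007103, 0.1409105509519577), 8.19377613067627) 8905
front edge x=-0.1570*y+0.6878 yaw 0.1557302842349962 rms 0.00038627836477768857
edge [np.int32(5956), np.int32(1823)] ((0.6111698150634766, 0.21174480020999908), (0.13431966304779053, 0.19000409543514252), 22.32172393798828) 0.015107151124263862
grip [np.int32(666), np.int32(2322)] ((0.6292220950126648, 0.2225935310125351), (0.16470396518707275, 0.0793309360742569), 23.861204147338867) 0.036790560831853655
```

View pics/wrist7.png

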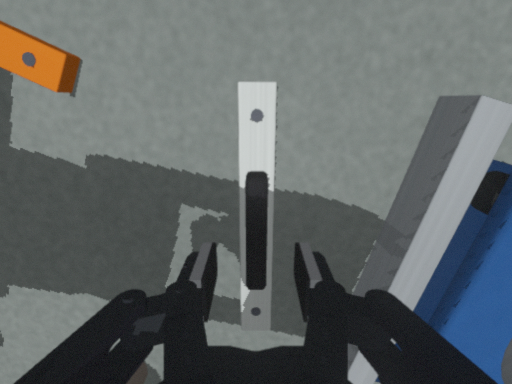

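>>> drive_tool(series=[[[0,0,-1.5],0,0.5],[[0,0,-1.5],0,0.5],[[0,0,-1.0],0,0.5],[[0,0,0],0,0.5],[[0,0,0],0,0.4],[[0,0,0],0,0.3],[[0,0,0],0,0.2],[[0,0,0],0,0.1],[[0,0,0],0,0.1],[[0,0,0],0,0.1],[[0,0,0],0,0.1]])

```text
time: 9.43
tcp_pos: [0.5626, 0.1941, 0.0425]
tool_rot: [3.14, 0.0, 1.981]
ft_force: [-1.8, -1.8, 6.7]
finger_gap: 0.0124
```

>>> drive_tool(series=[[[0,0,0.4],0,0.1],[[0,0,0.6],0,0.1],[[0,0,0],-5,0.1],[[0,0,0],-5,0.1],[[0,0,0],-4.9,0.1],[[1.1,-0.17,0],0,0.1],[[1.1,-0.17,0],0,0.1],[[1.1,-0.17,0],0,0.1],[[1.1,-0.17,0],0,0.1],[[1.1,-0.17,0],0,0.1],[[0,0,0],0,0.1],[[0,0,0],0,0.1]])

```text
time: 10.43
tcp_pos: [0.6172, 0.1854, 0.0511]
tool_rot: [-3.141, -0.0, 1.72]
ft_force: [-0.4, 0.4, -3.5]
finger_gap: 0.0125
```

```bash
python3 w.py wrist8; python3 fit.py wrist8; python3 -c "
from ortho import *
p=r.camera('side');im=p['color'][170:300,110:290,::-1];cv2.imwrite('pics/side8.png',cv2.resize(im,None,fx=4,fy=4))"
```

```text
10.4333 [0.6171574  0.18537216 0.05105683] [-3.14102581e+00 -1.20811023e-04  1.72040974e+00] [-0.42062376  0.43314703 -3.5278719 ] 0.012524986371101741
bench -0.0008805549516315708
bar ((0.6621737480163574, 0.24060508608818054), (0.02514740824699402, 0.14916615188121796), 8.659022331237793) 15549
front edge x=-0.1455*y+0.6850 yaw 0.14452776397585468 rms 5.21689425952738e-05
edge [np.int32(1403)] ((0.6510197520256042, 0.23650498688220978), (0.001407773233950138, 0.1668044477701187), 8.69116497039795) 0.015315827460737869
grip [np.int32(747), np.int32(173)] ((0.650914192199707, 0.24715209007263184), (0.10550038516521454, 0.022426526993513107), 40.84556198120117) 0.035848189041507064
```

View pics/wrist8.png

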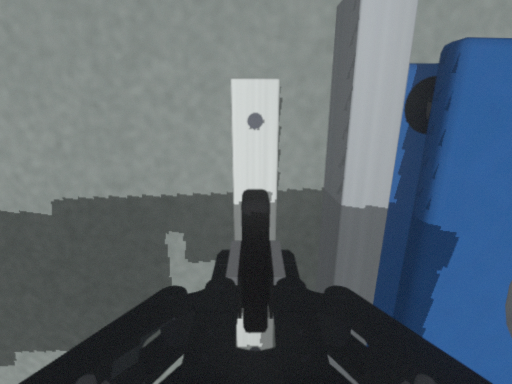

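View pics/side8.png

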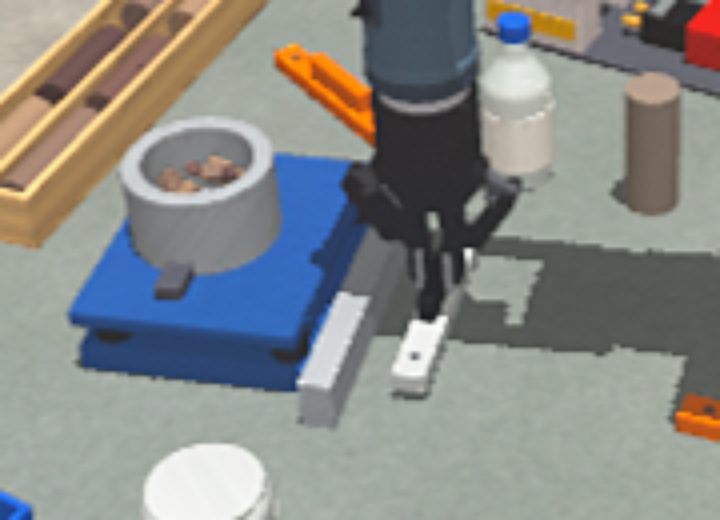

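>>> drive_tool(series=[[[0,0,-0.5],0,0.1],[[0,0,-0.4],0,0.1],[[0,0,0],0,0.1],[[0,0,0],0,0.15],[[0,0,0],0,0.2],[[0,0,0],0,0.25],[[0,0,0],0,0.25],[[0,0,0],0,0.25],[[0,0,1],0,0.25],[[0,0,2],0,0.25],[[0,0,2],0,0.25],[[0,0,2],0,0.25],[[0,0,2],0,0.25],[[0,0,2],0,0.25],[[0,0,2],0,0.25],[[0,0,0],0,0.25],[[0,0,0],0,0.25]])

```text
time: 11.95
tcp_pos: [0.6182, 0.1856, 0.1744]
tool_rot: [3.138, 0.0, 1.721]
ft_force: [0.1, 0.1, -0.2]
finger_gap: 0.0213
```

```bash
python3 w.py wrist9; python3 fit.py wrist9; python3 -c "
from rig import r
print(r.get_state()['qpos'])"
```

```text
11.95 [0.61817182 0.18564612 0.1744228 ] [3.13757514e+00 1.33278389e-04 1.72091160e+00] [ 0.11428062  0.07664002 -0.15957506] 0.021330218217309432
bench -0.0008936977201370044
bar ((0.6674492359161377, 0.20696839690208435), (0.02471897192299366, 0.2330816686153412), 8.6991605758667) 6141
[ 1.19198766e-01  4.81352199e-01  1.39980639e+00 -3.67096597e-05
  1.25954752e+00 -3.09104545e-02]Traceback (most recent call last):
  File "fit.py", line 26, in <module>
    import sys; fit(sys.argv[1])
                ~~~^^^^^^^^^^^^^
  File "fit.py", line 15, in fit
    e=np.array(e); co=np.polyfit(e[:,1],e[:,0],1); res=e[:,0]-np.polyval(co,e[:,1]); ok=abs(res)<.003; co=np.polyfit(e[ok,1],e[ok,0],1)
                                                                                                          ~~~~~~~~~~^^^^^^^^^^^^^^^^^^^
    raise TypeError("expected non-empty vector for x")
TypeError: expected non-empty vector for x
```

View pics/wrist9.png

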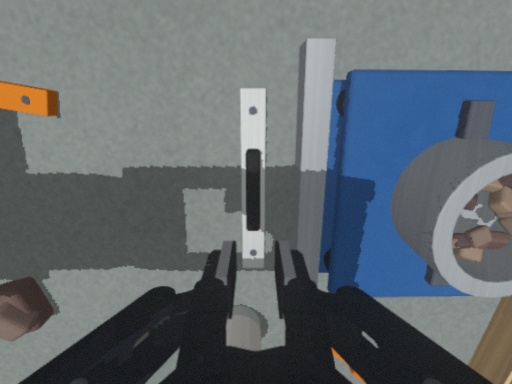

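>>> drive_tool(series=[[[-0.3,-0.04,0],7,0.7],[[-0.3,-0.04,0],7,0.7],[[-0.3,-0.04,0],7,0.7],[[-0.3,-0.04,0],7,0.7],[[-0.3,-0.04,0],7,0.7],[[-0.3,-0.04,0],7,0.7],[[-0.3,-0.04,0],7,0.7],[[-0.3,-0.04,0],7,0.7],[[-0.3,-0.04,0],7,0.7],[[-0.3,-0.04,0],7,0.7],[[-0.3,-0.04,0],7,0.7],[[-0.3,-0.04,0],7,0.7],[[-0.2,-0.03,0],6,0.7],[[0,0,-2.5],0,0.7],[[0,0,-2.5],0,0.7],[[0,0,-2.5],0,0.7],[[0,0,-2.5],0,0.7],[[0,0,0],0,0.7],[[0,0,0],0,0.7]])

```text
time: 13.58
tcp_pos: [0.5772, 0.1801, 0.07]
tool_rot: [3.141, -0.006, -2.992]
ft_force: [-0.5, 0.0, 0.3]
finger_gap: 0.0598
```

```bash
python3 w.py wrist10; python3 -c "
from ortho import *
p=r.camera('side');im=p['color'][170:300,110:290,::-1];cv2.imwrite('pics/side10.png',cv2.resize(im,None,fx=4,fy=4))"
```

```text
13.5833 [0.57720465 0.18012486 0.06999822] [ 3.14139541 -0.00593167 -2.99164677] [-0.48886357  0.03397785  0.33727213] 0.05975670677252376
```

View pics/wrist10.png

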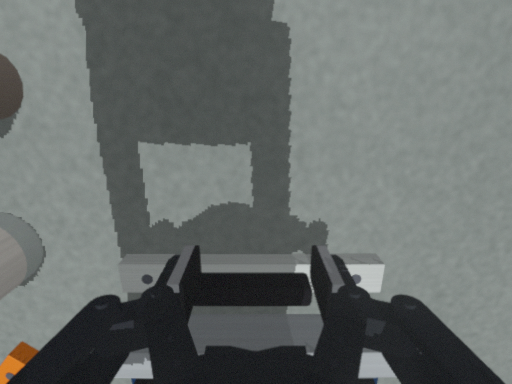

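View pics/side10.png

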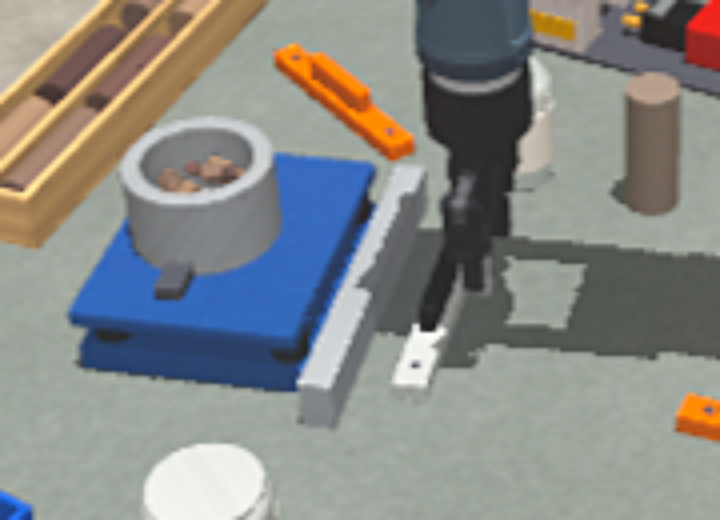

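```bash
python3 - <<'E'
from ortho import *
s,p=pickle.load(open('wrist10.pkl','rb'));c=cloud(p,wpose(s,p))
for u,v in [(150,257),(350,257),(255,257),(196,247),(317,248),(185,262),(196,262),(317,262),(130,262),(375,262),(130,285),(375,285)]: print(u,v,c[v,u].round(4))
E
```

```text
150 257 [0.6146 0.1075 0.0047]
350 257 [0.5921 0.2536 0.0057]
255 257 [0.6022 0.1843 0.0061]
196 247 [0.5696 0.1488 0.0608]
317 248 [0.5599 0.2097 0.0629]
185 262 [0.5702 0.1464 0.075 ]
196 262 [0.5756 0.1501 0.0651]
317 262 [0.5641 0.2092 0.0696]
130 262 [0.6164 0.0956 0.0119]
375 262 [0.59   0.2693 0.0125]
130 285 [0.6337 0.097  0.0148]
375 285 [0.6073 0.2735 0.0148]
```

>>> drive_tool(series=[[[0,0,-1.5],0,0.7],[[0,0,-1.5],0,0.7],[[0,0,-1.3],0,0.7],[[0,0,-1],0,0.7],[[0,0,0],0,0.7],[[0,0,0],0,0.7]])

```text
time: 14.18
tcp_pos: [0.5796, 0.1805, 0.02]
tool_rot: [-3.142, 0.001, -2.992]
ft_force: [-0.2, 0.7, -0.8]
finger_gap: 0.0599
```

>>> drive_tool(series=[[[0.59,0.09,0],0,0.7],[[0.59,0.09,0],0,0.7],[[0.59,0.09,0],0,0.7],[[0.59,0.09,0],0,0.7],[[0.49,0.08,0],0,0.7],[[0.4,0.06,0],0,0.7],[[0.3,0.04,0],0,0.7],[[0,0,0],0,0.7],[[0,0,0],0,0.7]])

```text
time: 14.93
tcp_pos: [0.6156, 0.1859, 0.0192]
tool_rot: [-3.142, 0.002, -2.992]
ft_force: [-0.2, 0.1, 0.5]
finger_gap: 0.06
```

```bash
python3 w.py wrist11; python3 -c "
from ortho import *
p=r.camera('side');im=p['color'][170:300,110:290,::-1];cv2.imwrite('pics/side11.png',cv2.resize(im,None,fx=4,fy=4))"
```

```text
14.9333 [0.61560994 0.18590325 0.01920101] [-3.14158366e+00  1.72019659e-03 -2.99155952e+00] [-0.20405525  0.12509495  0.50736864] 0.059983616772857774
```

View pics/wrist11.png

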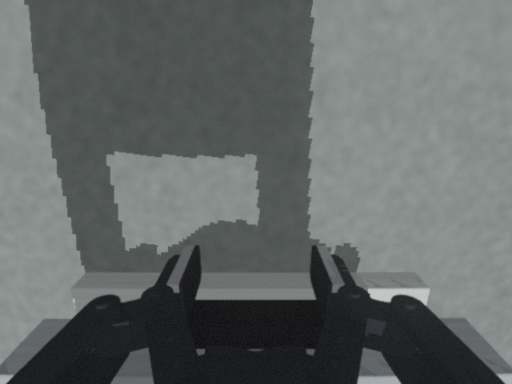

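View pics/side11.png

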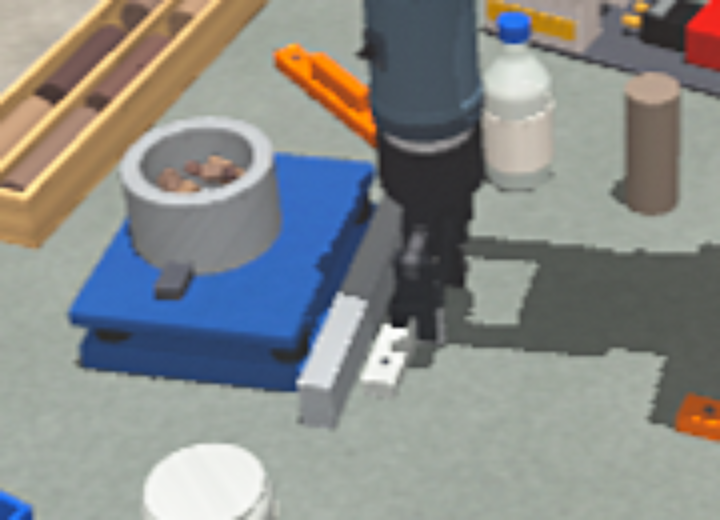

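Pushing works and the straightedge stays parallel, with a small gap left. I'll continue in small steps and watch the force.

>>> drive_tool(series=[[[0.2,0.03,0],0,0.7],[[0.2,0.03,0],0,0.7],[[0.1,0.015,0],0,0.7],[[0,0,0],0,0.7],[[0,0,0],0,0.7]])

```text
time: 15.45
tcp_pos: [0.6197, 0.1866, 0.0192]
tool_rot: [-3.142, -0.0, -2.991]
ft_force: [-2.6, -0.9, 0.3]
finger_gap: 0.0597
```

>>> drive_tool(series=[[[0.1,0.015,0],0,0.7],[[0.1,0.015,0],0,0.7],[[0,0,0],0,0.7],[[0,0,0],0,0.7]])

```text
time: 15.78
tcp_pos: [0.622, 0.1869, 0.0192]
tool_rot: [3.142, 0.0, -2.991]
ft_force: [-2.1, 0.9, 0.0]
finger_gap: 0.0597
```

>>> drive_tool(series=[[[0.1,0.015,0],0,0.7],[[0.1,0.015,0],0,0.7],[[0,0,0],0,0.7],[[0,0,0],0,0.7]])

```text
time: 16.12
tcp_pos: [0.624, 0.1872, 0.0193]
tool_rot: [3.142, 0.001, -2.991]
ft_force: [-1.7, -0.2, -0.4]
finger_gap: 0.06
```

>>> drive_tool(series=[[[0.1,0.015,0],0,0.7],[[0.1,0.015,0],0,0.7],[[0.1,0.015,0],0,0.7],[[0,0,0],0,0.7],[[0,0,0],0,0.7]])

```text
time: 16.53
tcp_pos: [0.6248, 0.1873, 0.0192]
tool_rot: [-3.141, -0.004, -2.991]
ft_force: [-7.4, -2.0, 4.9]
finger_gap: 0.0597
```

```bash
python3 w.py wrist12; python3 -c "
from ortho import *
p=r.camera('side');im=p['color'][170:300,110:290,::-1];cv2.imwrite('pics/side12.png',cv2.resize(im,None,fx=4,fy=4))"
```

```text
16.5333 [0.62484603 0.18728875 0.01918689] [-3.14133898 -0.00415716 -2.99090639] [-7.44915891 -2.04964981  4.89423137] 0.0596714392007765
```

View pics/side12.png

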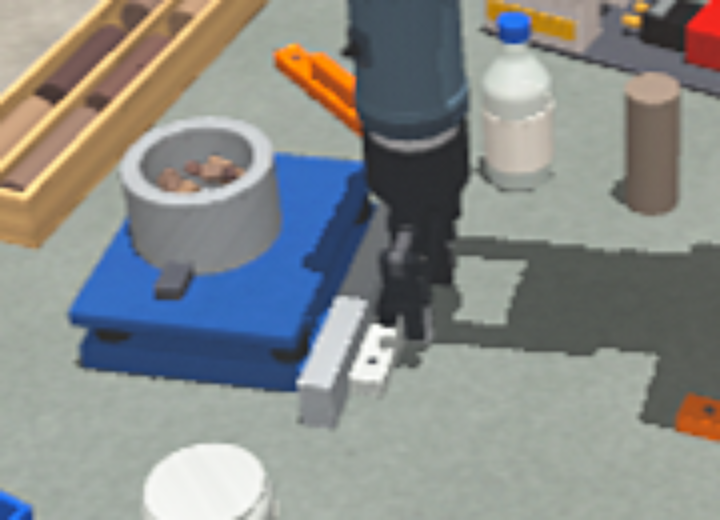

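>>> drive_tool(series=[[[0.1,0.015,0],0,0.7],[[0.1,0.015,0],0,0.7],[[0,0,0],0,0.7],[[0,0,0],0,0.7],[[0,0,0],0,0.7]])

```text
time: 17.05
tcp_pos: [0.6249, 0.1873, 0.0192]
tool_rot: [-3.141, -0.008, -2.991]
ft_force: [-13.8, -3.6, 9.0]
finger_gap: 0.0598
```

Firm contact: the force rose with no further motion. Backing straight off, then rising to check.

>>> drive_tool(series=[[[-0.3,-0.045,0],0,0.7],[[-0.4,-0.06,0],0,0.7],[[-0.8,-0.12,0],0,0.7],[[-1,-0.15,0],0,0.7],[[-1,-0.15,0],0,0.7],[[-1,-0.15,1],0,0.7],[[-1,-0.15,2.5],0,0.7],[[-1,-0.15,3.5],0,0.7],[[-1,-0.15,3.5],0,0.7],[[-1,-0.15,3.5],0,0.7],[[-1,-0.15,3.5],0,0.7],[[-0.5,-0.1,2],0,0.7],[[0,0,0],0,0.7],[[0,0,0],0,0.7],[[0,0,0],0,0.7]])

```text
time: 18.3
tcp_pos: [0.5284, 0.1726, 0.2137]
tool_rot: [3.142, -0.0, -2.992]
ft_force: [-0.5, 1.1, -1.3]
finger_gap: 0.0598
```

```bash
python3 w.py wrist13; python3 fit.py wrist13;python3 -c "
from ortho import *
p=r.camera('side');save(p,'side13');p=r.camera('scene');save(p,'scene13')"
```

```text
18.3 [0.52843165 0.17262258 0.21370103] [ 3.14156472e+00 -9.18643086e-05 -2.99156099e+00] [-0.47420298  1.09666593 -1.32499498] 0.059754264478395325
bench -0.0008359299640609275
bar ((0.6687146425247192, 0.19401630759239197), (0.02457229606807232, 0.14917021989822388), 8.491942405700684) 2106Traceback (most recent call last):
  File "fit.py", line 26, in <module>
    import sys; fit(sys.argv[1])
                ~~~^^^^^^^^^^^^^
  File "fit.py", line 15, in fit
    e=np.array(e); co=np.polyfit(e[:,1],e[:,0],1); res=e[:,0]-np.polyval(co,e[:,1]); ok=abs(res)<.003; co=np.polyfit(e[ok,1],e[ok,0],1)
                                                                                                          ~~~~~~~~~~^^^^^^^^^^^^^^^^^^^
    raise TypeError("expected non-empty vector for x")
TypeError: expected non-empty vector for x
```

View pics/wrist13.png

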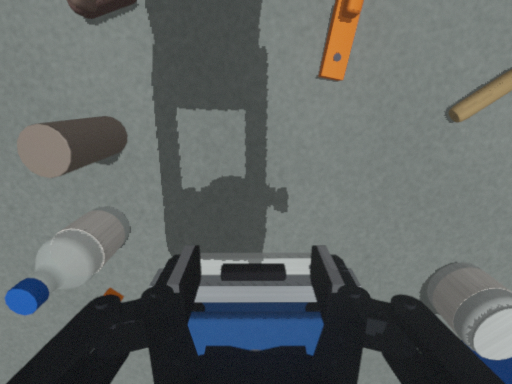

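View pics/side13.png

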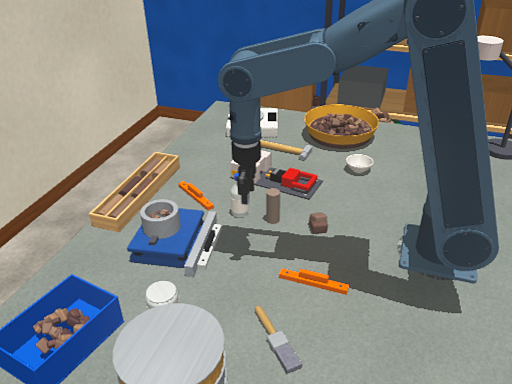

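View pics/scene13.png

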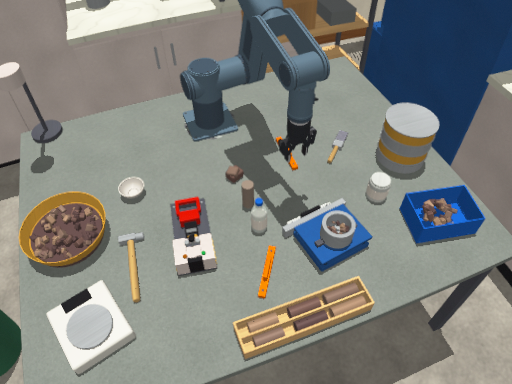

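>>> drive_tool(series=[[[0.35,0.4,0.3],-7,1],[[0.35,0.4,0.3],-7,1],[[0.35,0.4,0.3],-7,1],[[0.35,0.4,0.3],-7,1],[[0.35,0.4,0.3],-7,1],[[0.35,0.4,0.3],-7,1],[[0.35,0.4,0.3],-7,1],[[0.35,0.4,0.3],-7,1],[[0.35,0.4,0.3],-7,1],[[0.35,0.4,0.3],-7,1],[[0.35,0.4,0],-7,1],[[0.35,0.4,0],-7,1],[[0.35,0.4,0],-6,1],[[0,0,0],0,1],[[0,0,0],0,1],[[0,0,0],0,1],[[0,0,0],0,1]])

```text
time: 19.87
tcp_pos: [0.5739, 0.2244, 0.2438]
tool_rot: [-3.141, 0.0, 1.723]
ft_force: [-0.0, 0.2, 0.1]
finger_gap: 0.0853
```

```bash
python3 w.py wrist14; python3 - <<'E'
from ortho import *
s,p=pickle.load(open('wrist14.pkl','rb'));c=cloud(p,wpose(s,p));m=p['z_map']>0
yaw=.151;n=np.array([np.cos(yaw),np.sin(yaw)]);t=np.array([-n[1],n[0]]);o=np.array([.6574,.1918])
X=(c[...,:2]-o)@n; Y=(c[...,:2]-o)@t; Z=c[...,2]+.0009
hsv=cv2.cvtColor(p['color'],cv2.COLOR_RGB2HSV)
bar=m&(Z>.036)&(Z<.044)&(abs(X)<.03)&(hsv[...,2]>75); se=m&(Z>.010)&(Z<.021)&(X>-.06)&(X<.02)
for y in np.arange(-.09,.1,.02):
    b=bar&(abs(Y-y)<.006); e=se&(abs(Y-y)<.006)
    print(round(y,3),'bar front',np.percentile(X[b],2).round(4) if b.sum()>5 else None,'se back/front',np.percentile(X[e],[2,98]).round(4) if e.sum()>5 else None)
q=se&(abs(Y)<.12); print('se Y range',np.percentile(Y[q],[.5,99.5]),'z',np.median(Z[q]))
im=p['color'][:,:,::-1]; cv2.imwrite('pics/w14c.png',cv2.resize(im[60:330,180:420],None,fx=2.2,fy=2.2))
E
```

```text
19.8667 [0.57393076 0.22443614 0.24378981] [-3.14055511e+00  1.22020581e-04  1.72287407e+00] [-0.03829713  0.21509351  0.10462975] 0.08531395791405225
-0.09 bar front 0.0012 se back/front [-0.0231  0.0011]
-0.07 bar front 0.001 se back/front [-0.0231  0.001 ]
-0.05 bar front 0.0009 se back/front [-0.023  0.001]
-0.03 bar front 0.0009 se back/front [-0.0233  0.0011]
-0.01 bar front 0.0007 se back/front [-0.0232  0.001 ]
0.01 bar front 0.0009 se back/front [-0.0232  0.0009]
0.03 bar front 0.001 se back/front [-0.0232  0.0009]
0.05 bar front 0.0008 se back/front [-0.0232  0.0009]
0.07 bar front 0.0008 se back/front [-0.0232  0.0009]
0.09 bar front 0.0004 se back/front [-0.0231  0.0011]
se Y range [-0.11077431  0.11390494] z 0.015917081013910806
```

View pics/w14c.png

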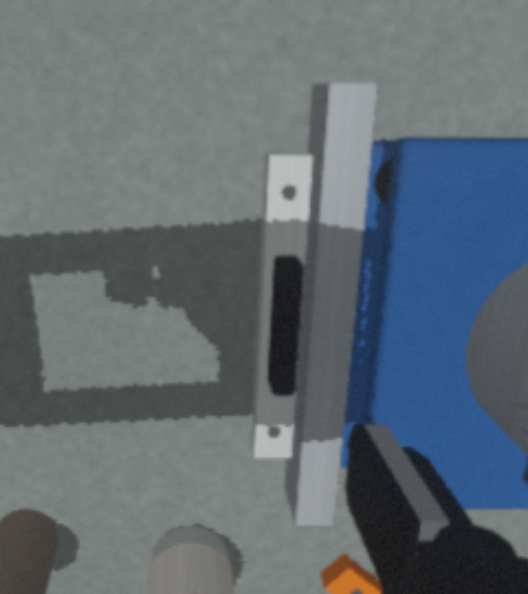

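The crop shows the straightedge (columns 255–310) flush along the bar and centred. The depth fit puts both faces within about 1 mm along the whole length. I'll hand in now.

```bash
python3 -c "
from rig import r
print(r.finish_job())"
```

```text
the job is handed in; nothing more can be done
None
```

Both steps are done, in the required order, and the job was handed in at about 20 s of the 56 s allowed.

**Plug:** I pulled it straight out with two spread fingers in the loop handle. It lies flat on the apron, on the socket's axis. I measured about 88 mm of travel, which puts plug_loop at x ≈ -0.157 m against the required -0.1435 m. The side view shows the pins clear of the mouth.

**Straightedge:** I carried it by the grip to about 40 mm from the bar, set it down and released it. I then pushed it flush with two fingers until the force rose to about 14 N with no more movement, and backed off.

**Last checks:**
- **Flushness:** its rear edge is parallel to the bar to about 0.3 mm along its length, and its front side lies within about 1 mm of the bar's face.
- **Centring:** it looks centred on the bar in the last picture. I have no clean number for this, because the end-to-end reading at the close (-111 to +114 mm) also picked up the bar.
- **Height:** its top is 16 mm above the bench, so it lies flat.
- **Robot:** the gripper is open and about 0.24 m up, touching nothing.
- **Bystanders:** they look unmoved in the final pictures, but I did not measure them.

**Disagreements:**
- The scene camera placed the plug about 14 mm off the other two views in x, so I relied on the wrist camera.
- Two runs of my bar-fit script failed on views blocked by the gripper; I took the final numbers from a clear view instead.

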